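Stack the food boxes and show the label to the kitchen camera in the mirror

TASK

Stack the blue-lidded box squarely on the grey-lidded one where that stands, and the red-lidded box squarely on top with its orange side label facing the mirror, setting them down rather than dropping them. Then take the green grip of the sprung mirror and turn it until the small white camera on the same stand sees the orange label in the middle of the mirror, and finish while still holding the mirror there. Leave the mug, the spice jar and the herb pot alone.

Things in the scene. Friction and masses are not known exactly. Their poses are not given: they have to be found in the camera images.
- base_box: Grey-lidded closed food box 100 x 60 x 55 mm (its own x, y, z) with flat straight sides and a flat lid. Origin: centre of the underside. Bottom of the column; 0.6 kg; stands on the table; its own +y long side looks roughly towards the mirror.
- middle_box: Blue-lidded closed food box 100 x 60 x 55 mm (its own x, y, z) with flat straight sides and a flat lid. Origin: centre of the underside. About 0.2 kg. Goes on the grey-lidded box.
- label_box: Red-lidded closed food box 100 x 60 x 55 mm (its own x, y, z) with flat straight sides and a flat lid. Origin: centre of the underside. About 0.2 kg. Its +y long side carries an orange label 62 x 40 mm, which also folds over that edge of the lid so that it is seen from above. Goes on top of the blue-lidded box, label towards the mirror, i.e. its +y side above the +y side of the grey-lidded box.
- label (a point): Centre of the orange label on the +y long side of the red-lidded box, at half its height (27.5 mm above its underside). On the finished column it is 137.5 mm above the table, level with lens and mirror centre.
- stand: Fixed stand: black base plate 310 x 90 x 12 mm carrying the mirror's post and the camera's post. Origin: on the table, under the mirror's upright swivel axis. Its x axis runs from that axis to the camera, z is up. The plate reaches from 55 mm behind the axis to 255 mm in front of it. The camera does not move.
- lens (a point): Lens of the white camera (cube of about 46 mm, top 161 mm above the table), 200 mm from the swivel axis along the stand's x, 137.5 mm above the table; it looks straight at the mirror's centre.
- swivel (a joint): Angle of the mirror about its upright swivel axis, rad. 0 = parked, its glass square to the camera (normal along the stand's x axis). Grows clockwise seen from above, to at most 1.3. A weak spring turns it back to 0 when let go (0.10 N m per rad, plus 0.015 N m at 0). Turned by q, the mirror shows the camera what lies in the direction 2q clockwise from the stand's x axis.
- mirror: The mirror: white frame 104 mm wide, 100 mm tall, 8 mm thick with glass 92 x 92 mm on its +x side. Origin: centre of the glass, on the swivel axis, 137.5 mm above the table; x: normal of the glass.
- mirror_grip (a point): Point to grip on the mirror: middle of the green upright bar on the top of the frame, 3 mm behind the swivel axis, 212.5 mm above the table. The bar is 14 mm thick along the mirror's x and 46 mm wide along the mirror's y, rises from the frame's top at 187.5 mm to 229.5 mm and turns with the mirror. Pinch it from above, fingers closing along the mirror's x.
- sight: What the camera sees in the middle of the mirror: nothing to touch, an origin at the centre of the glass (137.5 mm above the table) whose x axis is the reflected line of sight. It turns twice as far as the mirror. The camera sees the label in the middle of the mirror when that axis runs through the label.
- mug: Blue mug, radius 38 mm, 90 mm tall, handle at its +y. Origin: centre of the underside. Leave alone.
- spice_jar: Closed spice jar, radius 21 mm, 90 mm tall. Origin: centre of the underside. Leave alone.
- herb_pot: Terracotta herb pot, radius 36 mm, 70 mm tall plus leaves to 113 mm. Origin: centre of the underside. Leave alone.

How it is judged (in metres and radians):
On the way, in this order (a step that is already met when the one before it is completed fails the run):
1. the blue-lidded box stands squarely on the grey-lidded one, let go (x of middle_box in the frame of base_box between -0.01 and 0.01 m and y of middle_box in the frame of base_box between -0.01 and 0.01 m and z of middle_box in the frame of base_box between 0.051 and 0.059 m and angle between the x axis of middle_box and the x axis of base_box, either way round below 0.14 rad and contact force between middle_box and base_box above 0.5 N and contact force between the fingers and middle_box below 0.1 N), for 0.2 s.
2. the red-lidded box stands squarely on the blue-lidded one, label towards the mirror, let go (all of step 1 and x of label_box in the frame of middle_box between -0.01 and 0.01 m and y of label_box in the frame of middle_box between -0.01 and 0.01 m and z of label_box in the frame of middle_box between 0.051 and 0.059 m and angle between the x axis of label_box and the x axis of middle_box, either way round below 0.14 rad and contact force between label_box and middle_box above 0.5 N and contact force between the fingers and label_box below 0.1 N and y of label in the frame of base_box above 0.015 m), for 0.2 s.
3. the fingers hold the mirror so that the camera sees the label in its middle (contact force between the fingers and mirror above 2 N and y of label in the frame of sight between -0.03 and 0.03 m and z of label in the frame of sight between -0.015 and 0.015 m and x of label in the frame of sight above 0.1 m), for 0.3 s.
At the end, for the whole second after the job is handed in: Column grey, blue, red from below, each box within 10 mm and 0.14 rad of square on the next, at rest, let go, label on the mirror side; reflected line of sight within 30 mm sideways and 15 mm in height of the label centre; fingers hold the still mirror with over 2 N (all of step 2 and all of step 3 and linear speed of each of base_box, middle_box, label_box below 0.03 m/s and angle between base_box's own z axis and vertical below 0.05 rad and height (world z) of base_box below 0.004 m and angular speed of mirror below 0.1 rad/s); the arm keeps its last pose, push and grip.
It fails at once if the mug is disturbed (moved 25 mm or more, or tipped) (distance of mug from where it was at the start of the episode above 0.025 m or angle between mug's own z axis and vertical above 0.4 rad).
It fails at once if the spice jar is disturbed (moved 25 mm or more, or tipped) (distance of spice_jar from where it was at the start of the episode above 0.025 m or angle between spice_jar's own z axis and vertical above 0.4 rad).
It fails at once if the herb pot is disturbed (moved 25 mm or more, or tipped) (distance of herb_pot from where it was at the start of the episode above 0.025 m or angle between herb_pot's own z axis and vertical above 0.4 rad).
It fails at once if the grey-lidded box is shoved away from where it stood (40 mm or more) (distance of base_box from where it was at the start of the episode above 0.04 m).
It fails at once if the blue- or red-lidded box is dropped (falls at over 0.5 m/s out of the fingers) ((linear speed of middle_box above 0.5 m/s and contact force between the fingers and middle_box below 0.1 N) or (linear speed of label_box above 0.5 m/s and contact force between the fingers and label_box below 0.1 N)).
It also fails if it takes over 64 s, if anything falls off the work surface, if the arm or the gripper's body presses on something with over 40 N, if the wrist force passes 120 N, or if a joint passes its speed limit or range.

ROBOT

A 6-joint arm with a two-finger parallel gripper is mounted at the origin on the work surface. World frame = base frame: x ahead of the robot, y to its left, z up, the work surface at z = 0. Lengths are in mm, angles in rad, forces in N, time in s.
With the tool pointing down it reaches from about 275 to 850 mm from the base axis. Payload 19 kg.
Tool frame: the origin (TCP) lies on the front face of the gripper's body, between the roots of the fingers; the fingertips stand 73 mm ahead of it and the grasp point (between the pads) lies 54 mm ahead of it; z points along the fingers, y is the direction in which the jaws open and shut (so a half turn about z gives the same grasp; the last joint's range is limited). The gripper opens to 85 mm and grips with 20 to 120 N. Pads are 22 mm wide; open, the fingers measure 114 mm over their backs; the gripper's body (76 mm by 85 mm) begins 54 mm behind the grasp point. The pads swing forward as they close: fully open they stand 13 mm farther back than shut.
Start: joints at [0.996, 0.15, 1.437, -0, 1.554, -0.134], TCP at [245.335, 520.009, 303.867] pointing down, gripper open.
Joint ranges: [-2.8, 2.8], [-0.68, 2.1], [0.12, 2.68], [-1.39, 4.53], [0.16, 2.79], [-2.81, 2.81]. Speed limits (rad/s): [1.89, 1.89, 2.22, 3.01, 3.01, 3.01].

INTERFACE

Orientations are given as a unit quaternion [x, y, z, w].
In Python, from plant import arm gives the robot as it stands. The module is installed in compiled form; this text tells all that it offers.
- The arm moves only by the tool arm_command, never from a script. Its arguments are lists of equal length, an entry for each row: "slide": the shift along the tool's x, y, z in mm, a list of three; "turn": the turn about the tool's z in rad; "gripper": the opening, from -1 (shut) to 1 (fully open). A call has 1 to 5 rows; each row shifts and turns the commanded pose from where the row before left it, along the tool's axes as they then stand; what a row does not reach is not made up. A row lasts 1/10 s, in which the tool goes at most 50 mm and 8.59 degrees, less where a joint would pass 70% of its speed; a pose out of reach is approached as far as the arm can. A call with a gripper value outside its range is refused whole. The fingers move at their own pace and stop on an object; "grip_force" is the grip in N (left out, the last holds). Time passes only in rows, so rows that do not move let the fingers close. It gives the time, the measured TCP pose, the force and the opening at its end, in the units of the state.
- arm.get_obs(): the state, without advancing time (a new reading comes with each control period).
- arm.get_image(name): name is "scene" or "top"; returns a dict with "color" (420x560x3 uint8, blue, green, red), "intrinsics" (3x3 intrinsics, pixels), "R" (3x3) and "t" (3): a world point X has camera coordinates R X + t. Camera axes: x right, y down, z forward; pixel columns grow to the right and rows downward; lengths in mm; the calibration is good to about 2 mm. A picture is of the moment at which its call begins. There is no depth.
- arm.job_done(): hands the job in, once; it reports no verdict.
Trained networks look in the newest picture that a camera, given by its name, has taken for a name from the list of things; names that differ only in an ending like _2 or _b are one class to them, and where a whole thing is asked for, a point or a joint stands for the part that bears it (a point fixed in the world has none). Each returns a list of dicts, best first, with "score" (0 to 1); they miss things now and then, are a little off and sometimes report something else, mostly with a low value. They report only what shows in the picture. A call takes as long as a camera call.
- arm.find_in(camera, target): "box" ([left, top, right, bottom] in pixels, round what is visible of it).
- arm.masks_of(camera, target): "mask" (420x560 bool, what is visible of it) and "box" ([left, top, right, bottom] in pixels, round what is visible of it).
- arm.spot_point(camera, target): "pixel" ([row, column] in pixels: a listed point, or the origin of a listed thing).
The state is a dict: "time": time; "qpos": joint angles; "joint_velocities": joint speeds; "effort": joint torques, N m; "eef_pos": TCP position; "tcp_rot": TCP orientation; "wrist_force": force on the tool from outside, world axes, zero at the start; "torque": the same for the moment, N m; "grip_width": opening from 0.0 (shut) to 1.0 (fully open).
Only numpy, scipy, OpenCV 4.12 (cv2) and the standard library are available. Lean on these libraries where they do the work, as an engineer would, in place of code of your own. Each camera call takes 0.05 s, during which the arm holds its last target. There are 200 camera calls.

## Working session

There is one attempt and no reset: what is moved stays moved. The work goes in short steps, Python scripts to look and compute and a tool call to move; the robot and the scene stay as the last step left them, time stands still between calls to the robot, and variables do not carry over. Pictures are saved under pics/ and viewed, about 8 in all and at most 12, crops included, and the job is handed in when it is done.

Besides the shell and the picture viewer there is one more tool, called after "Call:" as a command line: name --pt "numbers of a row" for each row, then --argument value for the rest. arm_command: Moves the arm, as the interface text tells. Its arguments: {"type":"object","properties":{"slide":{"type":"array","items":{"type":"array","items":{"type":"number"}}},"turn":{"type":"array","items":{"type":"number"}},"gripper":{"type":"array","items":{"type":"number"}},"grip_force":{"type":"number"}},"required":["slide","turn","gripper"]}

```bash
mkdir -p pics; cat > h.py <<'E'
import numpy as np, cv2
from plant import arm
def ray(im,px):  # px=(col,row) -> origin,dir
    K=np.array(im["intrinsics"]);R=np.array(im["R"]);t=np.array(im["t"]).ravel()
    d=R.T@np.linalg.solve(K,[px[0],px[1],1.]); return -R.T@t,d
def onz(im,px,z):
    o,d=ray(im,px); return o+d*(z-o[2])/d[2]
def proj(im,X):
    c=np.array(im["R"])@np.array(X,float)+np.array(im["t"]).ravel(); p=np.array(im["intrinsics"])@c; return p[:2]/p[2]
E
python3 - <<'E'
from h import *
o=arm.get_obs();print(o["time"],o["eef_pos"],o["tcp_rot"],o["grip_width"],o["wrist_force"])
for c in("scene","top"):
    im=arm.get_image(c);cv2.imwrite(f"pics/{c}0.png",im["color"])
    print(c,ray(im,(280,210)))
    for n in("base_box","middle_box","label_box","label","stand","lens","mirror","mirror_grip","mug","spice_jar","herb_pot"):
        f=arm.find_in(c,n)[:1]; s=arm.spot_point(c,n)[:1]
        print(n,[(np.round(a["box"]).tolist(),round(a["score"],2)) for a in f],[(np.round(a["pixel"],1).tolist(),round(a["score"],2)) for a in s])
E
```

```text
0.0 [245.27312384 519.88886417 303.26519258] [ 2.18635054e-01  9.75806490e-01 -5.94547605e-04 -2.31351273e-04] 0.9992763470175494 [ 0.44052918 -0.557285   -0.44911606]
scene (array([1053.48529581,  -26.72992413,  781.89820535]), array([-0.60186624, -0.04090476, -0.7980352 ]))
base_box [([261.0, 202.0, 291.0, 252.0], 0.64)] [([231.9, 274.7], 0.67)]
middle_box [([144.0, 226.0, 185.0, 279.0], 0.64)] [([259.4, 167.0], 0.73)]
label_box [([185.0, 158.0, 219.0, 206.0], 0.98)] [([189.5, 202.0], 0.97)]
label [([180.0, 157.0, 219.0, 208.0], 0.93)] [([176.1, 213.0], 0.96)]
stand [([272.0, 285.0, 330.0, 341.0], 0.38)] [([215.2, 405.3], 0.86)]
lens [([383.0, 140.0, 475.0, 320.0], 0.57)] [([262.3, 451.9], 0.62)]
mirror [([391.0, 144.0, 450.0, 195.0], 0.79)] [([178.2, 419.1], 0.63)]
mirror_grip [([391.0, 139.0, 450.0, 196.0], 0.87)] [([150.4, 429.1], 0.56)]
mug [([271.0, 288.0, 332.0, 346.0], 0.81)] [([323.9, 292.6], 0.97)]
spice_jar [([281.0, 154.0, 302.0, 192.0], 0.57)] [([186.6, 290.0], 0.68)]
herb_pot [([158.0, 280.0, 209.0, 336.0], 0.76)] [([322.5, 200.2], 0.95)]
top (array([ 362.26819955,  -1
[... 169 characters left out ...]
, 187.0, 405.0, 226.0], 0.87)] [([208.0, 388.3], 0.56)]
label_box [([358.0, 264.0, 393.0, 307.0], 0.83)] [([283.4, 359.2], 0.69)]
label [([358.0, 261.0, 391.0, 304.0], 0.79)] [([285.8, 360.6], 0.93)]
stand [([155.0, 148.0, 213.0, 279.0], 0.87)] [([254.4, 193.5], 0.95)]
lens [([151.0, 152.0, 216.0, 278.0], 0.89)] [([170.1, 176.8], 0.88)]
mirror [([154.0, 245.0, 205.0, 258.0], 0.85)] [([249.2, 178.7], 0.65)]
mirror_grip [([291.0, 211.0, 315.0, 253.0], 0.21)] [([243.3, 172.9], 0.62)]
mug [([266.0, 138.0, 303.0, 172.0], 0.69)] [([158.1, 290.1], 0.56)]
spice_jar [([286.0, 278.0, 299.0, 296.0], 0.68)] [([286.0, 294.3], 0.48)]
herb_pot [([342.0, 132.0, 381.0, 169.0], 0.87)] [([160.6, 353.0], 0.92)]
```

View pics/top0.png

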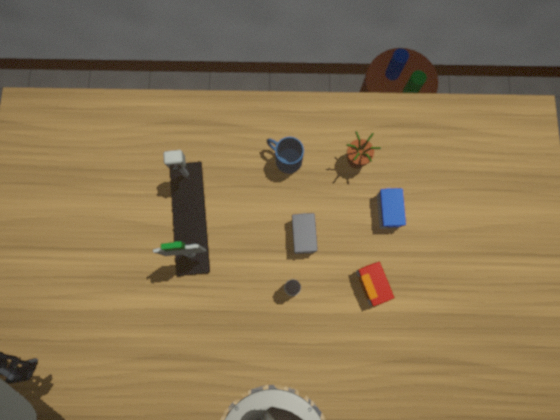

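View pics/scene0.png

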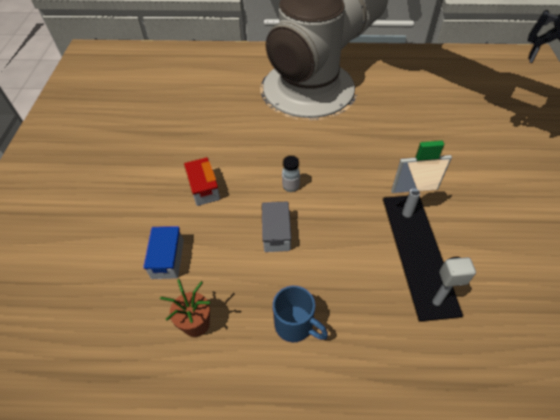

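The top view shows the stand at left (mirror ~(180,248), camera ~(175,157)), grey box (304,233), blue (392,208), red (376,285) with its label on the left side, jar (293,288), mug (289,153) and pot (360,152). The scene view agrees. Next, enlarged crops and a lid fit.

```bash
cat >> h.py <<'E'
from scipy.optimize import minimize
def pose_corners(p,z,hx=50,hy=30):
    x,y,a=p;c,s=np.cos(a),np.sin(a)
    return np.array([[x+c*u-s*v,y+s*u+c*v,z] for u,v in((-hx,-hy),(hx,-hy),(hx,hy),(-hx,hy))])
def sil(im,p,zs,S=4):
    pts=np.array([proj(im,X) for z in zs for X in pose_corners(p,z)])
    h=cv2.convexHull(((pts+.5)*S*16).astype(np.int32)); m=np.zeros((420*S,560*S),np.uint8)
    cv2.fillConvexPoly(m,h,1,shift=4); return m
def fit(ims,masks,p0,zs,S=4):
    M=[cv2.resize(m.astype(np.uint8),None,fx=S,fy=S,interpolation=cv2.INTER_LINEAR) for m in masks]
    def cost(p):
        return sum(1-(a&b).sum()/max(1,(a|b).sum()) for a,b in((sil(i,p,zs,S),m) for i,m in zip(ims,M)))
    p0=np.array(p0,float)
    r=minimize(cost,p0,method="Nelder-Mead",options=dict(initial_simplex=[p0,p0+[15,0,0],p0+[0,15,0],p0+[0,0,.2]],xatol=.1,fatol=1e-4,maxiter=150))
    return r.x,r.fun
E
cat > m.py <<'E'
from h import *
ims={c:arm.get_image(c) for c in("top","scene")}
tiles=[]
for n in("base_box","middle_box","label_box"):
    ms={c:arm.masks_of(c,n)[0] for c in ims}
    p0=onz(ims["top"],np.mean(np.argwhere(ms["top"]["mask"])[:,::-1],0),30)
    for sel in(("top","scene"),("top",),("scene",)):
        print(n,sel,*[(np.round(r[0],3),round(r[1],3)) for r in[min((fit([ims[c] for c in sel],[ms[c]["mask"] for c in sel],[p0[0],p0[1],a],(0,55),3) for a in(-.3,.3)),key=lambda r:r[1])]])
    for c in ims:
        b=np.array(ms[c]["box"]);cx,cy=int(b[[0,2]].mean()),int(b[[1,3]].mean())
        g=ims[c]["color"][cy-32:cy+32,cx-32:cx+32].copy();k=ms[c]["mask"][cy-32:cy+32,cx-32:cx+32].astype(np.uint8)
        g=cv2.resize(g,(260,260),interpolation=cv2.INTER_CUBIC);k=cv2.resize(k,(260,260),interpolation=0)
        cv2.drawContours(g,cv2.findContours(k,0,2)[0],-1,(255,0,255),1);tiles.append(g)
cv2.imwrite("pics/crops.png",np.vstack([np.hstack(tiles[0::2]),np.hstack(tiles[1::2])]))
# stand
a=arm.spot_point
for c in ims:
  for n,z in(("stand",0),("lens",137.5),("mirror",137.5),("mirror_grip",212.5)):
    print(c,n,[(np.round(onz(ims[c],s["pixel"][::-1],z)[:2],1),round(s["score"],2)) for s in a(c,n)[:2]])
  for n in("mug","spice_jar","herb_pot"):
    print(c,n,[np.round(onz(ims[c],s["pixel"][::-1],0)[:2],0) for s in a(c,n)[:1]])
E
python3 m.py
```

```text
base_box ('top', 'scene') (array([ 5.27493e+02, -7.23110e+01,  6.10000e-02]), np.float64(0.201))
base_box ('top',) (array([ 5.27463e+02, -7.31650e+01,  3.20000e-02]), np.float64(0.106))
base_box ('scene',) (array([ 5.26172e+02, -7.25130e+01,  6.50000e-02]), np.float64(0.089))
middle_box ('top', 'scene') (array([ 6.00523e+02, -3.04382e+02,  8.70000e-02]), np.float64(0.239))
middle_box ('top',) (array([ 6.00586e+02, -3.02727e+02,  3.40000e-02]), np.float64(0.105))
middle_box ('scene',) (array([ 5.98226e+02, -3.07510e+02,  1.61000e-01]), np.float64(0.115))
label_box ('top', 'scene') (array([ 4.01259e+02, -2.55322e+02,  3.67000e-01]), np.float64(0.157))
label_box ('top',) (array([ 4.01227e+02, -2.54459e+02,  3.71000e-01]), np.float64(0.069))
label_box ('scene',) (array([ 3.98829e+02, -2.57557e+02,  3.71000e-01]), np.float64(0.075))
top stand [(array([475.4, 226.3]), 0.77)]
top lens [(array([667. , 251.3]), 0.65), (array([386.7, -48.3]), 0.56)]
top mirror [(array([476.2, 221.6]), 0.65)]
top mirror_grip [(array([472.9, 225.7]), 0.69), (array([ 386.4, -189.8]), 0.3)]
top mug [array([743., -27.])]
top spice_jar [array([388., -49.])]
top herb_pot [array([ 737., -213.])]
scene stand [(array([470.4, 223.5]), 0.72)]
scene lens [(array([680.1, 249.2]), 0.69)]
scene mirror [(array([483.7, 221. ]), 0.87), (array([506.9, -40.6]), 0.4)]
scene mirror_grip [(array([474. , 222.7]), 0.81)]
scene mug [array([745., -23.])]
scene spice_jar [array([392., -43.])]
scene herb_pot [array([ 740., -216.])]
```

View pics/crops.png

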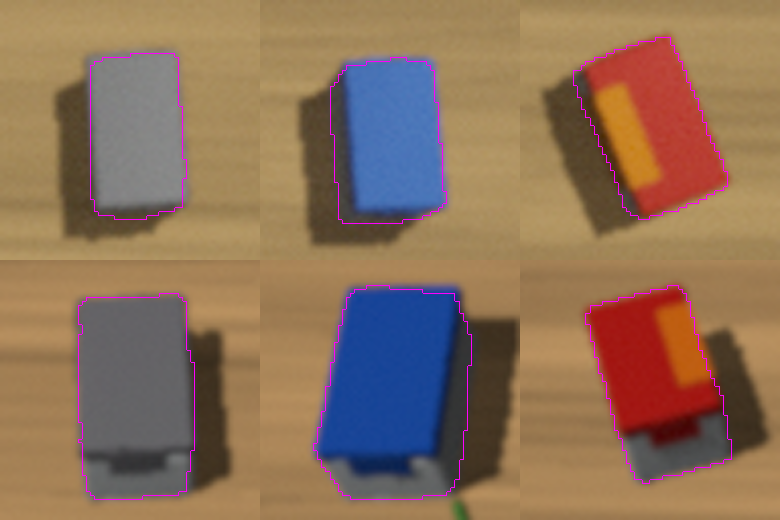

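The crops show masks tracking the boxes well (label on the red box's +y side, so no flip is needed). I'll refine yaw using the lid colours only.

```bash
cat > lid.py <<'E'
from h import *
def lidmask(im,n,p,z=55):
    hsv=cv2.cvtColor(im["color"],cv2.COLOR_BGR2HSV).astype(int);H,S,V=hsv[...,0],hsv[...,1],hsv[...,2]
    if n=="middle_box": m=(H>100)&(H<130)&(S>120)&(V>110)
    elif n=="label_box": m=((H<22)|(H>170))&(S>165)&(V>110)
    else: m=(S<45)&(V>85)
    c=proj(im,[p[0],p[1],z]); yy,xx=np.mgrid[:420,:560]
    m&=(np.hypot(xx-c[0],yy-c[1])<34)
    k,l,st,ce=cv2.connectedComponentsWithStats(m.astype(np.uint8)); 
    b=1+np.argmax(st[1:,4]); return cv2.morphologyEx((l==b).astype(np.uint8),cv2.MORPH_CLOSE,np.ones((3,3),np.uint8))
def lid(ims,n,p,z=55):
    for sel in(("top",),("scene",),("top","scene")):
        r=fit([ims[c] for c in sel],[lidmask(ims[c],n,p,z) for c in sel],p,(z,),3);print(n,sel,np.round(r[0],3),round(r[1],3))
    return r[0]
E
python3 - <<'E'
from lid import *
ims={c:arm.get_image(c) for c in("top","scene")}
for n,p in(("base_box",(527,-72,.05)),("middle_box",(600,-304,.08)),("label_box",(401,-255,.37))): lid(ims,n,p)
E
```

```text
base_box ('top',) [ 5.27811e+02 -7.14400e+01  7.60000e-02] 0.073
base_box ('scene',) [ 5.31474e+02 -7.36650e+01  6.40000e-02] 0.114
base_box ('top', 'scene') [ 5.29609e+02 -7.19090e+01  9.90000e-02] 0.217
middle_box ('top',) [ 5.99655e+02 -3.01385e+02  6.90000e-02] 0.115
middle_box ('scene',) [ 6.02160e+02 -3.04077e+02  1.60000e-02] 0.103
middle_box ('top', 'scene') [ 6.01256e+02 -3.02439e+02  6.50000e-02] 0.242
label_box ('top',) [ 4.01540e+02 -2.52744e+02  3.79000e-01] 0.059
label_box ('scene',) [ 4.03511e+02 -2.54342e+02  3.69000e-01] 0.047
label_box ('top', 'scene') [ 4.02793e+02 -2.53578e+02  3.77000e-01] 0.136
```

```bash
cat > go.py <<'E'
import sys
from h import *
from scipy.spatial.transform import Rotation as R
# usage: go.py x y z yawdeg(tool y) : total turn, and total slide in the tool axes after that turn
x,y,z,psi=map(float,sys.argv[1:5]); o=arm.get_obs(); M=R.from_quat(o["tcp_rot"])
ty=M.apply([0,1,0]); cur=np.degrees(np.arctan2(ty[1],ty[0]))
turn=-np.radians((psi-cur+180)%360-180)
N=M*R.from_rotvec([0,0,turn]); d=N.inv().apply(np.array([x,y,z])-o["eef_pos"])
d0=M.inv().apply(np.array([x,y,z])-o["eef_pos"])
print("t",round(o["time"],2),"pos",np.round(o["eef_pos"],1),"psi",round(cur,1),"turn",round(turn,3),"slide after",np.round(d,1),"slide now",np.round(d0,1),"|",round(np.linalg.norm(d),0),"grip",round(o["grip_width"],3),"F",np.round(o["wrist_force"],1),"tilt",np.round(M.apply([0,0,1])[:2],4))
E
python3 go.py 600 -303 330 94
```

```text
t 3.5 pos [245.3 520.  303.8] psi 64.7 turn -0.511 slide after [-296.4 -845.7  -26.1] slide now [-671.9 -593.   -26.1] | 897.0 grip 1.0 F [-0.6 -0.2 -0.1] tilt [-0.0001 -0.0001]
```

Call:
arm_command --pt "0 0 -8" --pt "0 0 -8" --pt "0 0 -8" --pt "0 0 -8" --turn '[-0.128, -0.128, -0.128, -0.128]' --gripper '[1, 1, 1, 1]' --grip_force 35

```text
time: 3.9
eef_pos: [245.3, 520.0, 336.2]
tcp_rot: [-0.038, 0.999, -0.0, -0.0]
wrist_force: [-1.1, 1.3, 0.2]
grip_width: 1.002
```

```bash
python3 go.py 600 -303 330 94
```

```text
t 3.9 pos [245.3 520.  336.2] psi 94.4 turn 0.007 slide after [-296.4 -845.7    6.2] slide now [-290.8 -847.7    6.2] | 896.0 grip 1.002 F [-1.1  1.3  0.2] tilt [-0.0001 -0.0001]
```

Call:
arm_command --pt "-14.5 -42.4 0" --pt "-14.5 -42.4 0" --pt "-14.5 -42.4 0" --pt "-14.5 -42.4 0" --pt "-14.5 -42.4 0" --turn '[0, 0, 0, 0, 0]' --gripper '[1, 1, 1, 1, 1]'

```text
time: 4.4
eef_pos: [332.9, 312.1, 336.0]
tcp_rot: [-0.036, 0.999, 0.0, 0.0]
wrist_force: [1.2, 0.7, 0.8]
grip_width: 1.006
```

Call:
arm_command --pt "-14.5 -42.4 0" --pt "-14.5 -42.4 0" --pt "-14.5 -42.4 0" --pt "-14.5 -42.4 0" --pt "-14.5 -42.4 0" --turn '[0, 0, 0, 0, 0]' --gripper '[1, 1, 1, 1, 1]'

```text
time: 4.9
eef_pos: [420.3, 105.6, 336.2]
tcp_rot: [-0.036, 0.999, -0.0, 0.0]
wrist_force: [1.5, 0.8, 0.3]
grip_width: 1.0
```

Call:
arm_command --pt "-14.5 -42.4 0" --pt "-14.5 -42.4 0" --pt "-14.5 -42.4 0" --pt "-14.5 -42.4 0" --pt "-14.5 -42.4 0" --turn '[0, 0, 0, 0, 0]' --gripper '[1, 1, 1, 1, 1]'

```text
time: 5.4
eef_pos: [507.9, -100.9, 336.0]
tcp_rot: [-0.035, 0.999, -0.0, 0.0]
wrist_force: [0.5, 0.1, 0.3]
grip_width: 1.005
```

Call:
arm_command --pt "-14.5 -42.4 0" --pt "-14.5 -42.4 0" --pt "-14.5 -42.4 0" --pt "-14.5 -42.4 0" --pt "-14.5 -42.4 0" --turn '[0, 0, 0, 0, 0]' --gripper '[1, 1, 1, 1, 1]'

```text
time: 5.9
eef_pos: [595.3, -307.0, 335.8]
tcp_rot: [-0.035, 0.999, -0.0, -0.0]
wrist_force: [1.5, 0.1, 1.2]
grip_width: 1.0
```

```bash
python3 go.py 600 -303 84 94
```

```text
t 5.9 pos [ 595.3 -307.   335.8] psi 94.1 turn 0.001 slide after [ -4.9   3.7 251.8] slide now [ -4.9   3.7 251.8] | 252.0 grip 1.0 F [1.5 0.1 1.2] tilt [-0.     -0.0001]
```

Call:
arm_command --pt "-2.5 1.8 40" --pt "-2.5 1.8 40" --pt "0 0 40" --pt "0 0 40" --pt "0 0 25" --turn '[0, 0, 0, 0, 0]' --gripper '[1, 1, 1, 1, 1]'

```text
time: 6.4
eef_pos: [598.8, -300.8, 147.6]
tcp_rot: [-0.036, 0.999, 0.001, -0.001]
wrist_force: [0.2, -0.2, -0.0]
grip_width: 1.002
```

Call:
arm_command --pt "0 0 25" --pt "0 0 20" --pt "0 0 14" --pt "0 0 8" --pt "0 0 0" --turn '[0, 0, 0, 0, 0]' --gripper '[1, 1, 1, 1, 1]'

```text
time: 6.9
eef_pos: [599.5, -301.2, 83.2]
tcp_rot: [-0.036, 0.999, 0.0, -0.0]
wrist_force: [0.9, 0.7, 0.6]
grip_width: 1.001
```

```bash
python3 go.py 600 -303 84 94; python3 - <<'E'
from h import *
t=[]
for c,(x,y) in(("top",(392,205)),("scene",(165,240))):
    im=arm.get_image(c)["color"][y-45:y+45,x-45:x+45];t.append(cv2.resize(im,(400,400),interpolation=2))
cv2.imwrite("pics/g1.png",np.hstack(t))
E
```

```text
t 6.9 pos [ 599.5 -301.2   83.2] psi 94.1 turn 0.001 slide after [-0.4 -1.8 -0.8] slide now [-0.4 -1.8 -0.8] | 2.0 grip 1.001 F [0.9 0.7 0.6] tilt [-0.001   0.0005]
```

View pics/g1.png

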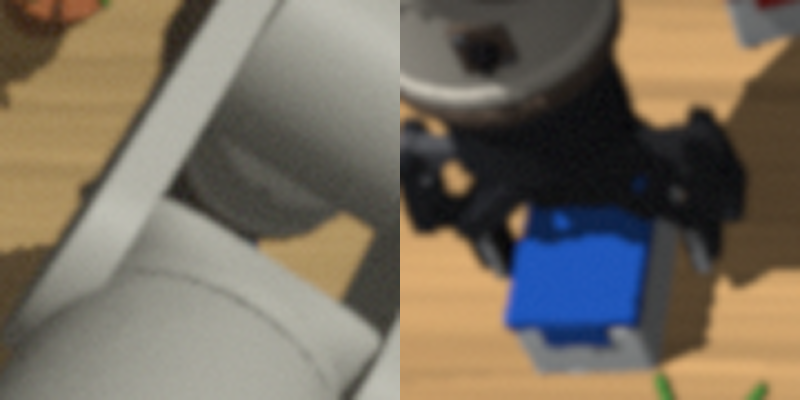

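The fingers straddle the blue box. I'll close and lift.

Call:
arm_command --pt "0 0 0" --pt "0 0 0" --pt "0 0 0" --pt "0 0 0" --pt "0 0 0" --turn '[0, 0, 0, 0, 0]' --gripper '[-1, -1, -1, -1, -1]' --grip_force 35

```text
time: 7.5
eef_pos: [600.0, -301.7, 85.1]
tcp_rot: [-0.036, 0.999, -0.001, 0.001]
wrist_force: [0.5, -1.7, 6.0]
grip_width: 0.697
```

Call:
arm_command --pt "0 0 0" --pt "0 0 0" --pt "0 0 0" --pt "0 0 -10" --pt "0 0 -20" --turn '[0, 0, 0, 0, 0]' --gripper '[-1, -1, -1, -1, -1]'

```text
time: 8.0
eef_pos: [599.0, -300.8, 113.3]
tcp_rot: [-0.036, 0.999, 0.001, -0.001]
wrist_force: [0.2, -0.3, -2.4]
grip_width: 0.696
```

Call:
arm_command --pt "0 0 -30" --pt "0 0 -30" --pt "0 0 -30" --pt "0 0 -20" --pt "0 0 0" --turn '[0, 0, 0, 0, 0]' --gripper '[-1, -1, -1, -1, -1]'

```text
time: 8.5
eef_pos: [600.2, -301.5, 227.8]
tcp_rot: [-0.036, 0.999, -0.001, 0.002]
wrist_force: [1.6, 1.2, -3.1]
grip_width: 0.7
```

```bash
python3 go.py 528 -72 225 94; python3 - <<'E'
from h import *
from lid import *
ims={c:arm.get_image(c) for c in("top","scene")}
o=arm.get_obs();p=o["eef_pos"];z=p[2]-84+1+55
for c in("scene",):
    m=arm.masks_of(c,"middle_box")[0]; print(m["score"],m["box"])
    k=m["mask"]
    r=fit([ims[c]],[k],[p[0],p[1],.07],(z-55,z),3);print("full",r)
print(proj(ims["scene"],[p[0],p[1],z]))
cx,cy=proj(ims["scene"],[p[0],p[1],z]).astype(int)
g=ims["scene"]["color"][cy-60:cy+60,max(0,cx-80):cx+80].copy()
g=cv2.resize(g,None,fx=5,fy=5,interpolation=2)
for zz in(z,z-55):
    q=np.array([proj(ims["scene"],X) for X in pose_corners((p[0],p[1],.07),zz)])
    q=((q-[max(0,cx-80),cy-60]+.5)*5).astype(int);cv2.polylines(g,[q.reshape(-1,1,2)],True,(0,255,255),1)
cv2.imwrite("pics/g2.png",g)
E
```

```text
t 8.5 pos [ 600.2 -301.5  227.8] psi 94.1 turn 0.001 slide after [ 56.1 234.    1.8] slide now [ 55.7 234.1   1.8] | 241.0 grip 0.7 F [ 1.6  1.2 -3.1] tilt [ 0.0042 -0.0027]
0.71 [122.1, 184.1, 166.5, 243.1]
full (array([ 6.09586221e+02, -3.07509508e+02,  4.71113542e-01]), np.float64(0.33147804576376005))
[143.34517906 202.45758184]
```

View pics/g2.png

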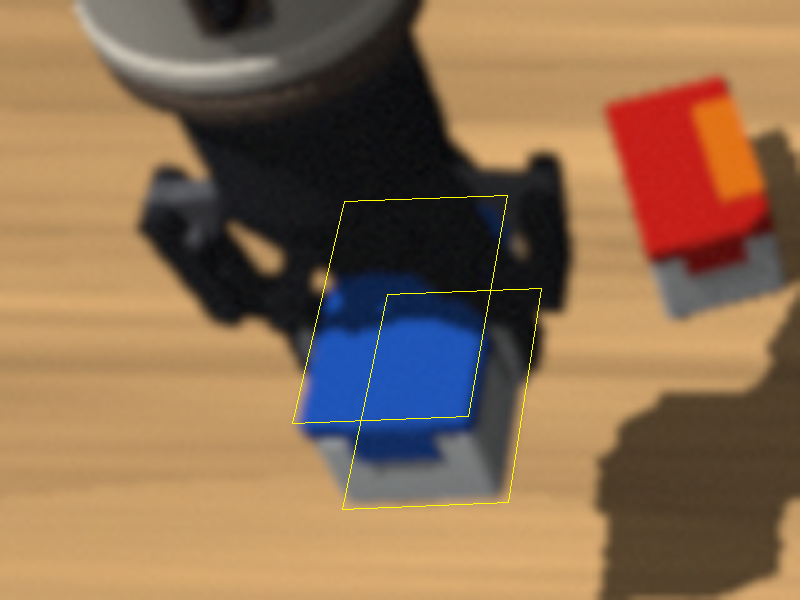

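The blue box is held level and aligned. I'll move over the grey box.

Call:
arm_command --pt "9.3 39 0" --pt "9.3 39 0" --pt "9.3 39 0" --pt "9.3 39 0" --pt "9.3 39 0" --turn '[0, 0, 0, 0, 0]' --gripper '[-1, -1, -1, -1, -1]'

```text
time: 9.15
eef_pos: [538.2, -108.5, 222.3]
tcp_rot: [-0.035, 0.999, 0.0, -0.001]
wrist_force: [1.9, -0.3, -3.0]
grip_width: 0.697
```

Call:
arm_command --pt "9.3 39 0" --pt "0 0 20" --pt "0 0 20" --pt "0 0 0" --pt "0 0 0" --turn '[0, 0, 0, 0, 0]' --gripper '[-1, -1, -1, -1, -1]'

```text
time: 9.65
eef_pos: [527.1, -71.9, 183.5]
tcp_rot: [-0.036, 0.999, 0.0, -0.001]
wrist_force: [0.0, 0.4, -0.8]
grip_width: 0.697
```

```bash
python3 go.py 527.5 -71.5 140 94
```

```text
t 9.65 pos [527.1 -71.9 183.5] psi 94.1 turn 0.001 slide after [-0.5  0.3 43.5] slide now [-0.5  0.3 43.5] | 43.0 grip 0.697 F [ 0.   0.4 -0.8] tilt [-0.0017  0.0004]
```

Call:
arm_command --pt "0 0 14" --pt "0 0 14" --pt "0 0 8" --pt "0 0 3" --pt "0 0 0" --turn '[0, 0, 0, 0, 0]' --gripper '[-1, -1, -1, -1, -1]'

```text
time: 10.15
eef_pos: [527.2, -71.9, 144.4]
tcp_rot: [-0.036, 0.999, 0.0, -0.0]
wrist_force: [-1.3, -0.1, -2.8]
grip_width: 0.701
```

Call:
arm_command --pt "0 0 2" --pt "0 0 2" --pt "0 0 1" --pt "0 0 0" --turn '[0, 0, 0, 0]' --gripper '[-1, -1, -1, -1]'

```text
time: 10.55
eef_pos: [527.4, -71.9, 140.2]
tcp_rot: [-0.036, 0.999, -0.0, 0.0]
wrist_force: [-0.5, -0.1, -0.2]
grip_width: 0.704
```

```bash
python3 go.py 527.5 -71.5 140 94;  python3 - <<'E'
from h import *
im=arm.get_image("scene");cx,cy=275,215
cv2.imwrite("pics/p1.png",cv2.resize(im["color"][cy-60:cy+60,cx-80:cx+80],None,fx=5,fy=5,interpolation=2))
E
```

```text
t 10.55 pos [527.4 -71.9 140.2] psi 94.1 turn 0.001 slide after [-0.1  0.4  0.2] slide now [-0.1  0.4  0.2] | 0.0 grip 0.704 F [-0.5 -0.1 -0.2] tilt [ 0.0003 -0.0002]
```

View pics/p1.png

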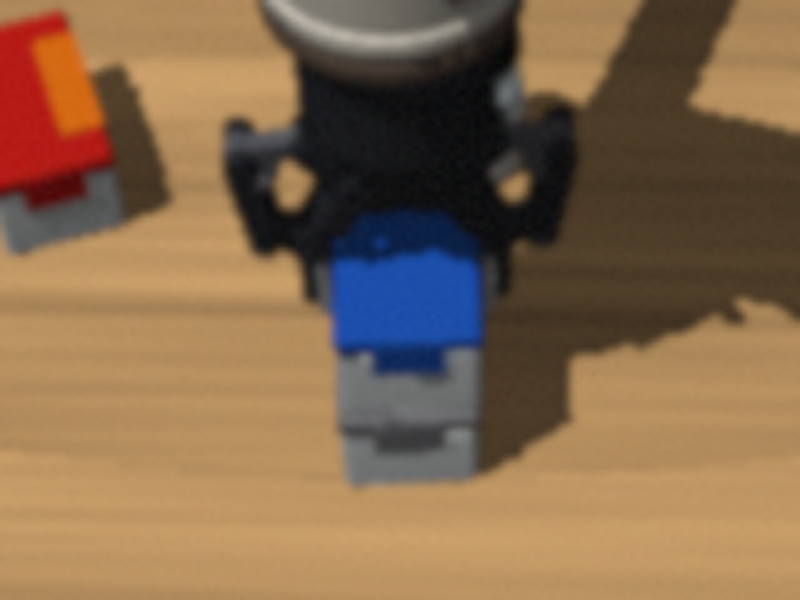

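The blue box sits squarely above the grey one, with edges aligned. I'll touch down and release.

Call:
arm_command --pt "0 0 1" --pt "0 0 0.5" --pt "0 0 0" --turn '[0, 0, 0]' --gripper '[-1, -1, -1]'

```text
time: 10.9
eef_pos: [527.4, -71.9, 140.1]
tcp_rot: [-0.036, 0.999, -0.0, 0.0]
wrist_force: [-12.3, 3.5, 23.8]
grip_width: 0.694
```

Call:
arm_command --pt "0 0 0" --pt "0 0 0" --pt "0 0 0" --pt "0 0 0" --pt "0 0 0" --turn '[0, 0, 0, 0, 0]' --gripper '[1, 1, 1, 1, 1]'

```text
time: 11.4
eef_pos: [527.3, -71.9, 138.3]
tcp_rot: [-0.036, 0.999, -0.0, -0.0]
wrist_force: [-0.2, 0.2, 0.1]
grip_width: 1.001
```

Call:
arm_command --pt "0 0 -20" --pt "0 0 -40" --pt "0 0 -40" --pt "0 0 -20" --pt "0 0 0" --turn '[0, 0, 0, 0, 0]' --gripper '[1, 1, 1, 1, 1]'

```text
time: 11.9
eef_pos: [528.1, -72.0, 261.6]
tcp_rot: [-0.036, 0.999, -0.001, 0.002]
wrist_force: [1.2, -0.8, -0.3]
grip_width: 0.998
```

```bash
python3 go.py 402 -253.5 230 111.5
```

```text
t 11.9 pos [528.1 -72.  261.6] psi 94.1 turn -0.304 slide after [ 184.  -122.5   31.2] slide now [ 138.9 -172.    31.2] | 223.0 grip 0.998 F [ 1.2 -0.8 -0.3] tilt [ 0.0046 -0.0014]
```

Call:
arm_command --pt "0 0 0" --pt "0 0 0" --pt "0 0 0" --pt "30.5 -20.4 0" --pt "30.5 -20.4 0" --turn '[-0.101, -0.101, -0.102, 0, 0]' --gripper '[1, 1, 1, 1, 1]'

```text
time: 12.4
eef_pos: [484.9, -132.3, 257.2]
tcp_rot: [-0.188, 0.982, 0.0, -0.001]
wrist_force: [-0.2, 0.3, 0.9]
grip_width: 0.998
```

Call:
arm_command --pt "30.5 -20.4 0" --pt "30.5 -20.4 0" --pt "30.5 -20.4 0" --pt "30.5 -20.4 0" --pt "0 0 0" --turn '[0, 0, 0, 0, 0]' --gripper '[1, 1, 1, 1, 1]'

```text
time: 12.9
eef_pos: [399.9, -255.3, 257.5]
tcp_rot: [-0.185, 0.983, 0.0, -0.001]
wrist_force: [0.5, -0.7, 0.4]
grip_width: 1.002
```

```bash
python3 go.py 402 -253 84 111.5; python3 - <<'E'
from lid import *
im=arm.get_image("scene")
r=fit([im],[lidmask(im,"middle_box",(528,-72),110)],(528,-72,.07),(110,),3);print(r)
im=arm.get_image("top")
try: print(fit([im],[lidmask(im,"middle_box",(528,-72),110)],(528,-72,.07),(110,),3))
except Exception as e: print(e)
E
```

```text
t 12.9 pos [ 399.9 -255.3  257.5] psi 111.3 turn -0.003 slide after [ -3.    1.3 173.5] slide now [ -3.    1.3 173.5] | 174.0 grip 1.002 F [ 0.5 -0.7  0.4] tilt [-0.0015 -0.    ]
(array([ 5.31488865e+02, -7.08583831e+01,  6.96612452e-02]), np.float64(0.08060070335519443))
(array([ 5.26332028e+02, -6.99965112e+01,  3.00316967e-02]), np.float64(0.12275648127631289))
```

The blue box reads where it was placed. I'll descend on the red one.

Call:
arm_command --pt "-3 1.3 40" --pt "0 0 40" --pt "0 0 35" --pt "0 0 20" --pt "0 0 0" --turn '[0, 0, 0, 0, 0]' --gripper '[1, 1, 1, 1, 1]'

```text
time: 13.5
eef_pos: [403.7, -248.7, 120.6]
tcp_rot: [-0.187, 0.982, 0.002, -0.002]
wrist_force: [0.7, 0.6, 1.3]
grip_width: 0.995
```

Call:
arm_command --pt "0 0 20" --pt "0 0 12" --pt "0 0 6" --pt "0 0 0" --pt "0 0 0" --turn '[0, 0, 0, 0, 0]' --gripper '[1, 1, 1, 1, -1]'

```text
time: 14.0
eef_pos: [404.6, -250.6, 86.1]
tcp_rot: [-0.187, 0.982, -0.0, 0.0]
wrist_force: [0.1, 0.4, 0.2]
grip_width: 0.855
```

Call:
arm_command --pt "0 0 0" --pt "0 0 0" --pt "0 0 0" --pt "0 0 0" --pt "0 0 0" --turn '[0, 0, 0, 0, 0]' --gripper '[-1, -1, -1, -1, -1]'

```text
time: 14.5
eef_pos: [404.7, -250.9, 86.4]
tcp_rot: [-0.186, 0.982, -0.001, 0.001]
wrist_force: [-0.1, 0.3, 6.5]
grip_width: 0.696
```

Call:
arm_command --pt "0 0 0" --pt "0 0 0" --pt "0 0 -10" --pt "0 0 -20" --pt "0 0 -35" --turn '[0, 0, 0, 0, 0]' --gripper '[-1, -1, -1, -1, -1]'

```text
time: 15.0
eef_pos: [403.5, -249.9, 150.4]
tcp_rot: [-0.186, 0.982, 0.001, -0.001]
wrist_force: [0.8, -0.4, -1.2]
grip_width: 0.695
```

Call:
arm_command --pt "0 0 -40" --pt "0 0 -40" --pt "0 0 -35" --pt "0 0 -20" --pt "0 0 0" --turn '[0, 0, 0, 0, 0]' --gripper '[-1, -1, -1, -1, -1]'

```text
time: 15.5
eef_pos: [404.6, -250.7, 289.1]
tcp_rot: [-0.186, 0.982, -0.002, 0.002]
wrist_force: [-0.2, -0.6, -2.3]
grip_width: 0.697
```

```bash
python3 go.py 527.5 -71.5 270 94.1; python3 - <<'E'
from h import *
im=arm.get_image("scene");o=arm.get_obs()["eef_pos"];cx,cy=proj(im,[o[0],o[1],o[2]-50]).astype(int);print(cx,cy)
x0,y0=max(0,cx-80),max(0,cy-60)
g=cv2.resize(im["color"][y0:y0+120,x0:x0+160],None,fx=5,fy=5,interpolation=2)
for zz in(o[2]-29,o[2]-84):
    q=np.array([proj(im,X) for X in pose_corners((o[0],o[1],.375),zz)])
    cv2.polylines(g,[((q-[x0,y0]+.5)*5).astype(int).reshape(-1,1,2)],True,(0,255,255),1)
cv2.imwrite("pics/g3.png",g)
E
```

```text
t 15.5 pos [ 404.6 -250.7  289.1] psi 111.5 turn 0.304 slide after [-135.4  170.1   18.9] slide now [-180.   121.8   18.9] | 218.0 grip 0.697 F [-0.2 -0.6 -2.3] tilt [ 0.0038 -0.0034]
185 112
```

View pics/g3.png

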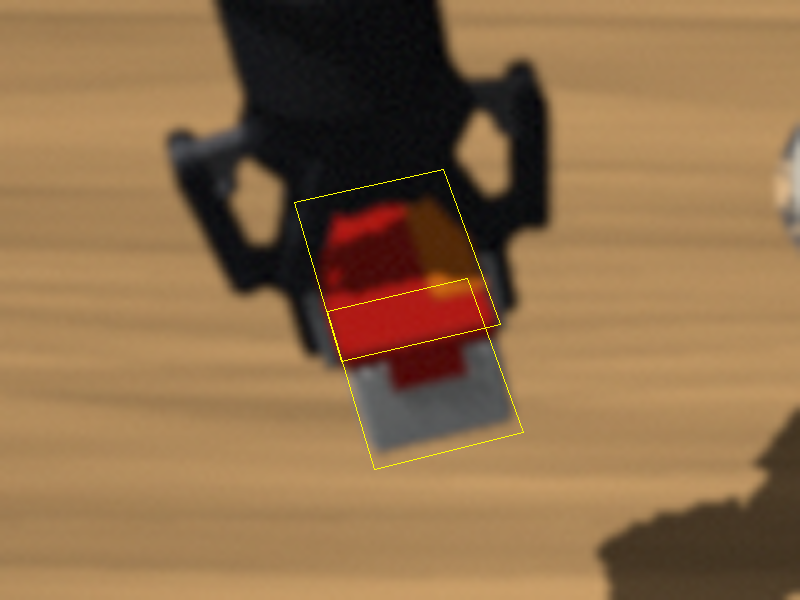

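The red box is held, label on the +y side, about 3 mm back along its x. I'll compensate by placing at x=530.5.

Call:
arm_command --pt "0 0 0" --pt "0 0 0" --pt "0 0 0" --pt "0 0 0" --turn '[0.101, 0.101, 0.102, 0]' --gripper '[-1, -1, -1, -1]'

```text
time: 15.95
eef_pos: [403.9, -250.2, 284.4]
tcp_rot: [-0.035, 0.999, 0.001, -0.001]
wrist_force: [0.6, -0.1, -2.1]
grip_width: 0.696
```

```bash
python3 go.py 530.5 -71.8 270 94.1
```

```text
t 15.95 pos [ 403.9 -250.2  284.4] psi 94.0 turn -0.002 slide after [-139.   168.8   14.4] slide now [-138.6  169.2   14.4] | 219.0 grip 0.696 F [ 0.6 -0.1 -2.1] tilt [-0.0015  0.0011]
```

Call:
arm_command --pt "-23.1 28.2 0" --pt "-23.1 28.2 0" --pt "-23.1 28.2 0" --pt "-23.1 28.2 0" --pt "-23.1 28.2 0" --turn '[0, 0, 0, 0, 0]' --gripper '[-1, -1, -1, -1, -1]'

```text
time: 16.45
eef_pos: [509.8, -100.1, 284.7]
tcp_rot: [-0.037, 0.999, 0.0, -0.001]
wrist_force: [0.6, -1.8, -2.6]
grip_width: 0.697
```

Call:
arm_command --pt "-23.1 28.2 0" --pt "0 0 15" --pt "0 0 20" --pt "0 0 15" --pt "0 0 0" --turn '[0, 0, 0, 0, 0]' --gripper '[-1, -1, -1, -1, -1]'

```text
time: 16.95
eef_pos: [529.3, -71.8, 232.6]
tcp_rot: [-0.037, 0.999, 0.001, -0.002]
wrist_force: [-0.6, -0.8, -1.0]
grip_width: 0.702
```

```bash
python3 go.py 530.5 -71.8 202 94.1
```

```text
t 16.95 pos [529.3 -71.8 232.6] psi 94.2 turn 0.002 slide after [-1.3 -0.1 30.6] slide now [-1.3 -0.1 30.6] | 31.0 grip 0.702 F [-0.6 -0.8 -1. ] tilt [-0.0045  0.0011]
```

Call:
arm_command --pt "-1 0 13" --pt "0 0 10" --pt "0 0 7" --pt "0 0 0" --pt "0 0 0" --turn '[0, 0, 0, 0, 0]' --gripper '[-1, -1, -1, -1, -1]'

```text
time: 17.45
eef_pos: [531.5, -71.9, 205.5]
tcp_rot: [-0.036, 0.999, -0.0, -0.0]
wrist_force: [-0.1, 1.5, -1.7]
grip_width: 0.697
```

```bash
python3 go.py 530.5 -71.8 196 94.1;  python3 - <<'E'
from h import *
im=arm.get_image("scene");cx,cy=275,205
cv2.imwrite("pics/p2.png",cv2.resize(im["color"][cy-60:cy+60,cx-80:cx+80],None,fx=5,fy=5,interpolation=2))
E
```

```text
t 17.45 pos [531.5 -71.9 205.5] psi 94.1 turn -0.0 slide after [1.  0.1 9.5] slide now [1.  0.1 9.5] | 10.0 grip 0.697 F [-0.1  1.5 -1.7] tilt [-0.     -0.0001]
```

View pics/p2.png

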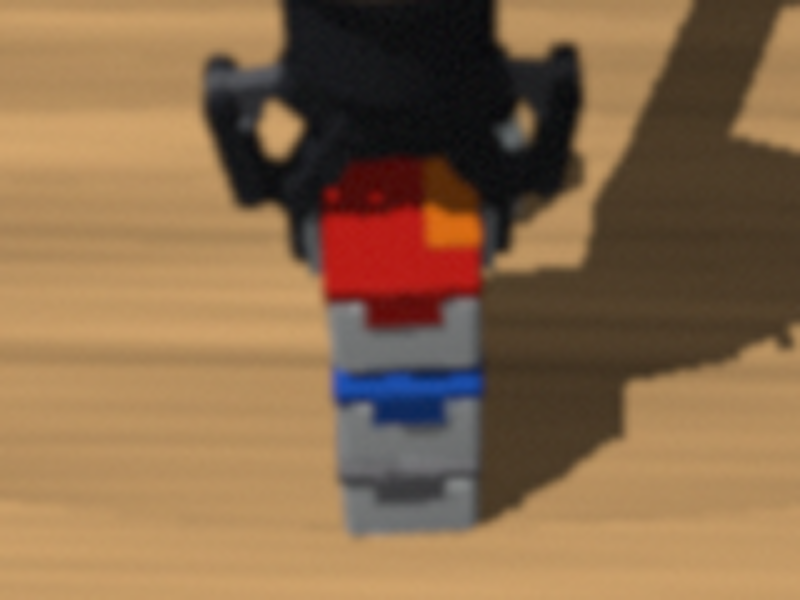

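The red box hovers about 9 mm above the blue, aligned sideways and fore-aft, label to the right (mirror side). I'll lower to contact and release.

Call:
arm_command --pt "0 0 3" --pt "0 0 2" --pt "0 0 1.5" --pt "0 0 1" --pt "0 0 0" --turn '[0, 0, 0, 0, 0]' --gripper '[-1, -1, -1, -1, -1]'

```text
time: 18.0
eef_pos: [531.4, -71.8, 197.8]
tcp_rot: [-0.036, 0.999, -0.0, -0.0]
wrist_force: [0.1, 0.4, -1.0]
grip_width: 0.697
```

Call:
arm_command --pt "0 0 1" --pt "0 0 0" --turn '[0, 0]' --gripper '[-1, -1]'

```text
time: 18.2
eef_pos: [531.4, -71.8, 196.8]
tcp_rot: [-0.036, 0.999, -0.0, -0.0]
wrist_force: [-1.0, 0.6, -1.5]
grip_width: 0.702
```

Call:
arm_command --pt "0 0 0.7" --pt "0 0 0" --turn '[0, 0]' --gripper '[-1, -1]'

```text
time: 18.4
eef_pos: [531.5, -71.8, 196.4]
tcp_rot: [-0.036, 0.999, -0.0, 0.0]
wrist_force: [-1.1, -0.1, 1.9]
grip_width: 0.696
```

Call:
arm_command --pt "0 0 0.7" --pt "0 0 0" --turn '[0, 0]' --gripper '[-1, -1]'

```text
time: 18.6
eef_pos: [531.6, -71.8, 196.4]
tcp_rot: [-0.036, 0.999, -0.0, 0.0]
wrist_force: [-4.8, 1.3, 10.3]
grip_width: 0.693
```

Contact. I'll release and rise.

Call:
arm_command --pt "0 0 0" --pt "0 0 0" --pt "0 0 0" --pt "0 0 0" --pt "0 0 0" --turn '[0, 0, 0, 0, 0]' --gripper '[1, 1, 1, 1, 1]'

```text
time: 19.1
eef_pos: [531.4, -71.8, 195.4]
tcp_rot: [-0.036, 0.999, -0.0, -0.0]
wrist_force: [-0.3, -0.0, -0.2]
grip_width: 1.0
```

Call:
arm_command --pt "0 0 -20" --pt "0 0 -40" --pt "0 0 -40" --pt "0 0 -30" --pt "0 0 0" --turn '[0, 0, 0, 0, 0]' --gripper '[1, 1, 1, 1, 1]'

```text
time: 19.6
eef_pos: [532.2, -71.9, 329.8]
tcp_rot: [-0.036, 0.999, -0.001, 0.003]
wrist_force: [0.5, -0.4, -0.5]
grip_width: 1.002
```

```bash
python3 go.py 475 224 340 7.5
```

```text
t 19.6 pos [532.2 -71.9 329.8] psi 94.1 turn 1.511 slide after [300.9 -18.  -11.1] slide now [ 35.9 299.2 -11.1] | 302.0 grip 1.002 F [ 0.5 -0.4 -0.5] tilt [ 0.0061 -0.0018]
```

```bash
python3 - <<'E'
from lid import *
import h
ims={c:arm.get_image(c) for c in("top","scene")}
for c in ims: print(c,"green/lens etc.")
src={c:cv2.imread(f"pics/{c}0.png") for c in ims}
# green grip centroid, both views
L=[]
for c in ims:
    hsv=cv2.cvtColor(src[c],cv2.COLOR_BGR2HSV);m=cv2.inRange(hsv,(50,150,60),(75,255,255))
    roi=np.zeros_like(m); 
    x,y=((173,245) if c=="top" else (430,150)); roi[y-20:y+20,x-25:x+25]=255; m&=roi
    p=np.argwhere(m)[:,::-1];r=cv2.minAreaRect(p.astype(np.float32)); print(c,len(p),p.mean(0),r)
    L.append(ray(ims[c],p.mean(0)))
    # white camera cube
    x,y=((175,157) if c=="top" else (457,272))
A=sum(np.eye(3)-np.outer(d,d)/(d@d) for o,d in L);b=sum((np.eye(3)-np.outer(d,d)/(d@d))@o for o,d in L)
print("grip tri",np.linalg.solve(A,b),[np.round(onz(ims[c],px,z),1) for c,px,z in()])
# plate
corn=lambda p,z:pose_corners((p[0]+100*np.cos(p[2]),p[1]+100*np.sin(p[2]),p[2]),z,155,45)
h.pose_corners=corn
ms={}
for c in ims:
    hsv=cv2.cvtColor(src[c],cv2.COLOR_BGR2HSV);m=(hsv[...,2]<38)
    seed=proj(ims[c],[570,236,12]).astype(int)
    yy,xx=np.mgrid[:420,:560]; m&=np.hypot(xx-seed[0],yy-seed[1])<75
    m=cv2.morphologyEx(m.astype(np.uint8),cv2.MORPH_CLOSE,np.ones((7,7),np.uint8))
    k,l,st,_=cv2.connectedComponentsWithStats(m);m=(l==1+np.argmax(st[1:,4])).astype(np.uint8);ms[c]=m
    r=h.fit([ims[c]],[m],(475,224,.13),(0,12),3);print("plate",c,np.round(r[0],3),r[1],m.sum())
    q=src[c].copy();q[m>0]=(255,0,255);cv2.imwrite(f"pics/_{c}.png",q)
r=h.fit(list(ims.values()),list(ms.values()),(475,224,.13),(0,12),3);print("both",r)
E
python3 - <<'E'
from lid import *
im=arm.get_image("scene")
print(fit([im],[lidmask(im,"label_box",(528,-72),165)],(528,-72,.07),(165,),3), arm.get_obs()["time"])
q=np.hstack([cv2.resize(cv2.imread("pics/_top.png")[130:300,130:260],(390,510)),cv2.resize(cv2.imread("pics/_scene.png")[130:330,360:510],(390,510))]);cv2.imwrite("pics/plate.png",q)
E
```

```text
top green/lens etc.
scene green/lens etc.
top 96 [172.20833333 245.08333333] ((171.6300048828125, 245.41000366210938), (5.798275947570801, 19.516149520874023), 81.8698959350586)
scene 361 [429.4265928  150.10526316] ((429.5, 150.5), (17.0, 25.0), 90.0)
grip tri [472.6955571  225.46502645 210.25018674] []
plate top [5.22003e+02 2.05105e+02 1.11000e-01] 0.9998546088979354 1
plate scene [4.70200e+02 2.29772e+02 9.30000e-02] 0.2614114471699611 4197
both (array([4.70203833e+02, 2.29746828e+02, 9.31437992e-02]), np.float64(1.261270060449002))
(array([ 5.31759286e+02, -7.08143504e+01,  3.88606994e-02]), np.float64(0.2192372060248392)) 19.75
```

View pics/plate.png

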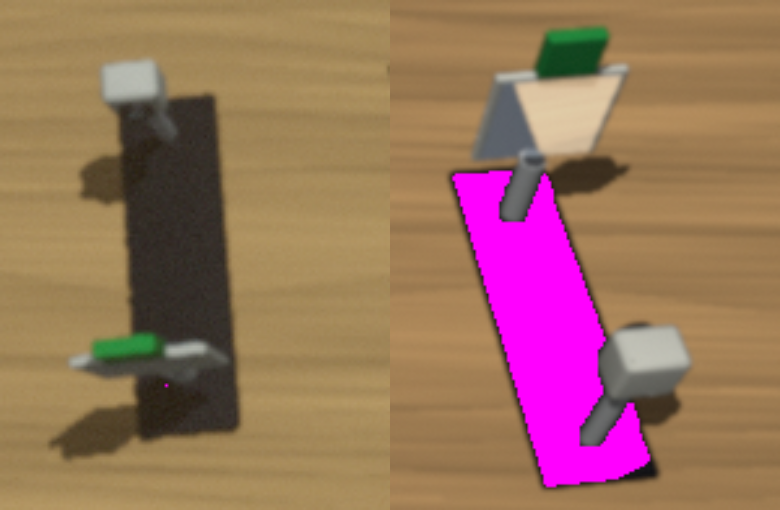

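```bash
python3 - <<'E'
from h import *
from scipy.optimize import least_squares
C={"top":[(201.3,162),(209.3,272.7),(177.7,276)],"scene":[(419.6,321),(383.5,198.2),(462.7,317.1),(420.8,197.5)]}
ID={"top":[(255,-45),(-55,-45),(-55,45)],"scene":[(255,-45),(-55,-45),(255,45),(-55,45)]}
W={}
for c in C:
    im=arm.get_image(c); W[c]=np.array([onz(im,p,12)[:2] for p in C[c]]); 
def f(p,cs):
    c,s=np.cos(p[2]),np.sin(p[2]); return np.concatenate([((np.array(ID[k])@[[c,s],[-s,c]]+p[:2])-W[k]).ravel() for k in cs])
for cs in(["top"],["scene"],["top","scene"]):
    r=least_squares(f,[475,224,.1],args=(cs,));print(cs,np.round(r.x,3),np.round(r.fun,1))
x,y,b=r.x
lab=np.array([528.5,-71.5])+30*np.array([-np.sin(.07),np.cos(.07)])
d=np.arctan2(lab[1]-y,lab[0]-x);print("label",lab,"sight deg",np.degrees(d),"mirror deg",np.degrees((d+b)/2),"beta",np.degrees(b),"q",(b-d)/2)
for a in(b,(d+b)/2): print("grip at",x-3*np.cos(a),y-3*np.sin(a))
E
python3 go.py 473 224 340 7
```

```text
['top'] [4.72108e+02 2.23091e+02 1.27000e-01] [ 3.4 -0.2 -0.8 -3.3 -2.6  3.5]
['scene'] [4.81270e+02 2.26508e+02 1.12000e-01] [ 4.6 -2.3 -1.4 -0.7  4.3  2.5 -7.5  0.6]
['top', 'scene'] [4.77415e+02 2.24949e+02 1.18000e-01] [  8.6  -0.8   4.   -1.    3.1   5.9   0.9  -2.5  -4.9  -2.5   0.    2.2
 -11.6  -1.3]
label [526.40171458 -41.57346999] sight deg -79.58534567325107 mirror deg -36.42175612356891 beta 6.7418334261132555 q 0.7533467546213704
grip at 474.435949263296 224.59689893263598
grip at 475.0011996368976 226.73025990913263
t 19.85 pos [531.2 -71.7 324.2] psi 94.1 turn 1.52 slide after [300.6 -21.8 -15.6] slide now [ 37.1 299.1 -15.6] | 302.0 grip 0.999 F [-0.   0.3 -0.1] tilt [-0.002   0.0004]
```

The plate corners put the stand axis at about (476,225), yaw about 7°. The triangulated grip point is (473,225,210). The wanted mirror heading is about -36.4°. I'll move above the grip.

Call:
arm_command --pt "5.3 42.7 -3" --pt "5.3 42.7 -3" --pt "5.3 42.7 -3" --pt "5.3 42.7 -3" --pt "5.3 42.7 -3" --turn '[0, 0, 0, 0, 0]' --gripper '[1, 1, 1, 1, 1]'

```text
time: 20.35
eef_pos: [489.1, 140.9, 339.7]
tcp_rot: [-0.035, 0.999, -0.0, -0.001]
wrist_force: [1.2, -0.3, -0.1]
grip_width: 0.997
```

Call:
arm_command --pt "5.3 42.7 0" --pt "5.3 42.7 0" --pt "0 0 0" --pt "0 0 0" --pt "0 0 0" --turn '[0, 0, 0.138, 0.138, 0.138]' --gripper '[1, 1, 1, 1, 1]'

```text
time: 20.85
eef_pos: [472.9, 224.2, 339.3]
tcp_rot: [0.173, 0.985, -0.0, -0.001]
wrist_force: [0.8, -0.2, -0.1]
grip_width: 0.999
```

Call:
arm_command --pt "0 0 0" --pt "0 0 0" --pt "0 0 0" --pt "0 0 0" --pt "0 0 0" --turn '[0.138, 0.138, 0.138, 0.138, 0.138]' --gripper '[1, 1, 1, 1, 1]'

```text
time: 21.35
eef_pos: [473.1, 223.7, 339.4]
tcp_rot: [0.496, 0.868, -0.001, -0.001]
wrist_force: [-0.1, -1.2, -0.3]
grip_width: 0.999
```

Call:
arm_command --pt "0 0 0" --pt "0 0 0" --pt "0 0 0" --pt "0 0 0" --turn '[0.138, 0.138, 0.138, 0]' --gripper '[1, 1, 1, 1]'

```text
time: 21.75
eef_pos: [473.1, 223.7, 339.5]
tcp_rot: [0.663, 0.749, -0.001, -0.0]
wrist_force: [0.7, -0.7, 0.2]
grip_width: 0.998
```

```bash
python3 go.py 473.5 224.8 270 7
```

```text
t 21.75 pos [473.1 223.7 339.5] psi 6.9 turn -0.001 slide after [ 1.1  0.6 69.5] slide now [ 1.1  0.6 69.5] | 70.0 grip 0.998 F [ 0.7 -0.7  0.2] tilt [-0.0016 -0.0006]
```

Call:
arm_command --pt "1 0.5 25" --pt "0 0 20" --pt "0 0 15" --pt "0 0 9" --pt "0 0 0" --turn '[0, 0, 0, 0, 0]' --gripper '[1, 1, 1, 1, 1]'

```text
time: 22.25
eef_pos: [473.2, 224.7, 270.2]
tcp_rot: [0.661, 0.75, -0.001, -0.001]
wrist_force: [0.8, -0.2, 0.2]
grip_width: 1.001
```

```bash
python3 go.py 473.5 224.8 270 7; python3 - <<'E'
from lid import *
ims={c:arm.get_image(c) for c in("top","scene")}
lid(ims,"label_box",(529,-72,.07),165)
t=[]
for c,(x,y) in(("top",(175,235)),("scene",(430,160))):
    g=ims[c]["color"][y-45:y+45,x-45:x+45];t.append(cv2.resize(g,(400,400),interpolation=2))
cv2.imwrite("pics/mg.png",np.hstack(t))
E
```

```text
t 22.25 pos [473.2 224.7 270.2] psi 7.2 turn 0.004 slide after [0.1 0.3 0.2] slide now [0.1 0.3 0.2] | 0.0 grip 1.001 F [ 0.8 -0.2  0.2] tilt [-0.0021 -0.0007]
label_box ('top',) [ 5.25434e+02 -6.93520e+01  7.10000e-02] 0.053
label_box ('scene',) [ 5.29612e+02 -7.16650e+01  6.80000e-02] 0.064
label_box ('top', 'scene') [ 5.28011e+02 -6.98930e+01  6.70000e-02] 0.172
```

View pics/mg.png

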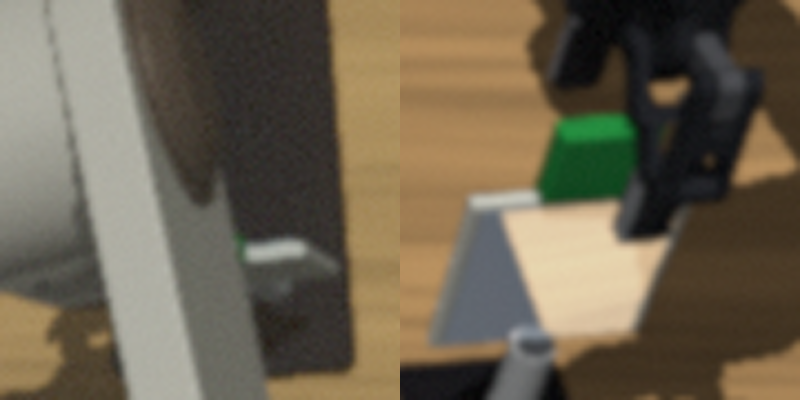

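```bash
python3 - <<'E'
from h import *
im=arm.get_image("scene")
P=lambda X:np.round((proj(im,X)-[385,115]+.5)*400/90+[400,0])
u=np.array([np.cos(.12),np.sin(.12),0]);v=np.array([-u[1],u[0],0]);g=np.array([473.5,224.8,0])
for w in(-23,23):
  for d in(-7,7): print("bar top",w,d,P(g+v*w+u*d+[0,0,229.5]),"base",P(g+v*w+u*d+[0,0,187.5]))
for w in(-11,11): print("pad tip",w,P(np.array([473.2,224.7,205])+u*43+v*w))
for w in(-52,52): print("frame top",w,P(g+v*w+[0,0,187.5]))
E
```

```text
bar top -23 -7 [554. 119.] base [531. 189.]
bar top -23 7 [563. 142.] base [539. 212.]
bar top 23 -7 [660. 111.] base [632. 181.]
bar top 23 7 [670. 135.] base [642. 204.]
pad tip -11 [601. 243.]
pad tip 11 [652. 239.]
frame top -52 [470. 205.]
frame top 52 [701. 188.]
```

Projection agrees with the picture: the bar is between the fingers. I'll close on it.

Call:
arm_command --pt "0 0 0" --pt "0 0 0" --pt "0 0 0" --pt "0 0 0" --pt "0 0 0" --turn '[0, 0, 0, 0, 0]' --gripper '[-1, -1, -1, -1, -1]' --grip_force 35

```text
time: 22.9
eef_pos: [471.8, 224.6, 271.7]
tcp_rot: [0.662, 0.75, -0.002, -0.002]
wrist_force: [-65.4, -11.8, 35.3]
grip_width: 0.154
```

Call:
arm_command --pt "0 0 0" --pt "0 0 0" --pt "0 0 0" --pt "0 0 0" --pt "0 0 0" --turn '[0, 0, 0, 0, 0]' --gripper '[-1, -1, -1, -1, -1]'

```text
time: 23.4
eef_pos: [471.3, 224.6, 271.8]
tcp_rot: [0.662, 0.75, -0.002, -0.002]
wrist_force: [-30.5, -5.7, 16.9]
grip_width: 0.154
```

```bash
python3 go.py 474 225 270 -36.4
```

```text
t 23.4 pos [471.3 224.6 271.8] psi 7.1 turn 0.76 slide after [1.9 1.9 1.8] slide now [0.1 2.7 1.8] | 3.0 grip 0.154 F [-30.5  -5.7  16.9] tilt [-0.0055 -0.0012]
```

Call:
arm_command --pt "0 -1.5 -1" --pt "0 0 0" --pt "0 0 0" --turn '[0, 0, 0]' --gripper '[-1, -1, -1]'

```text
time: 23.7
eef_pos: [470.9, 224.5, 271.9]
tcp_rot: [0.662, 0.75, -0.001, -0.001]
wrist_force: [-12.1, -1.3, 0.1]
grip_width: 0.161
```

Call:
arm_command --pt "0 -0.5 0" --pt "0 0 0" --pt "0 0 0" --pt "0 0 0" --pt "0 0 0" --turn '[0.05, 0.075, 0.075, 0.075, 0.075]' --gripper '[-1, -1, -1, -1, -1]'

```text
time: 24.2
eef_pos: [470.9, 225.2, 271.9]
tcp_rot: [0.783, 0.622, -0.0, -0.001]
wrist_force: [-4.5, 9.0, -4.9]
grip_width: 0.158
```

```bash
python3 go.py 471.1 226.8 272 -36; python3 -c "
from h import *
print(arm.get_obs()['torque'])"
```

```text
t 24.2 pos [470.9 225.2 271.9] psi -13.1 turn 0.4 slide after [ 1.4 -0.8 -0.1] slide now [ 1.6 -0.2 -0.1] | 2.0 grip 0.158 F [-4.5  9.  -4.9] tilt [-0.0021  0.0012]
[1.37783678 0.46828399 0.0858718 ]
```

Call:
arm_command --pt "0.5 0 0" --pt "0.5 0 0" --pt "0.5 0 0" --pt "0 0 0" --pt "0 0 0" --turn '[0.08, 0.08, 0.08, 0.08, 0.08]' --gripper '[-1, -1, -1, -1, -1]'

```text
time: 24.7
eef_pos: [471.5, 226.3, 271.9]
tcp_rot: [0.891, 0.454, -0.001, -0.001]
wrist_force: [-3.6, 5.6, -5.4]
grip_width: 0.159
```

Call:
arm_command --pt "0 0 0" --pt "0 0 0" --pt "0 0 0" --turn '[0, 0, 0]' --gripper '[-1, -1, -1]'

```text
time: 25.0
eef_pos: [471.5, 226.3, 271.9]
tcp_rot: [0.89, 0.455, -0.001, -0.001]
wrist_force: [-4.6, 3.9, -5.5]
grip_width: 0.158
```

```bash
python3 go.py 471.1 226.8 272 -36; python3 - <<'E'
from h import *
im=arm.get_image("scene");print(arm.get_obs()["torque"])
cv2.imwrite("pics/fin.png",cv2.resize(im["color"][100:350,230:530],None,fx=2.4,fy=2.4,interpolation=2))
E
```

```text
t 25.0 pos [471.5 226.3 271.9] psi -35.8 turn 0.003 slide after [ 0.1 -0.6 -0.1] slide now [ 0.1 -0.6 -0.1] | 1.0 grip 0.158 F [-4.6  3.9 -5.5] tilt [-0.0019  0.0004]
[0.66108586 0.42238856 0.15728249]
```

View pics/fin.png

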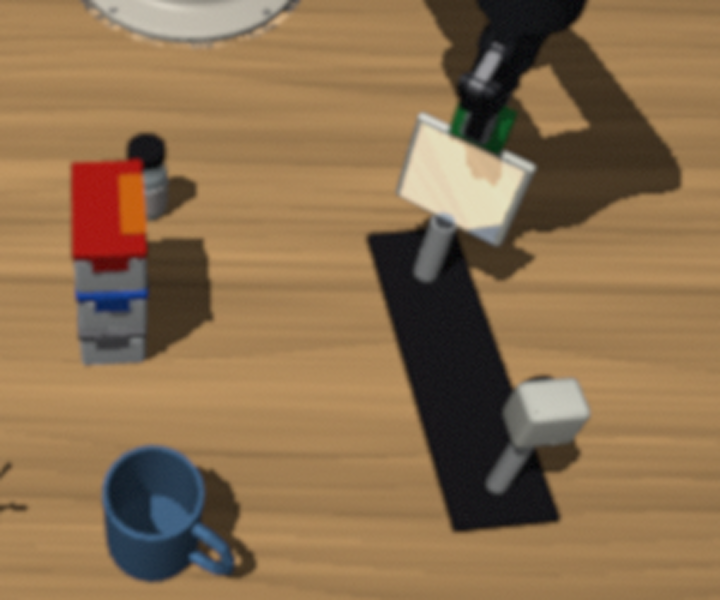

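```bash
python3 - <<'E'
from h import *
im=arm.get_image("scene");f=lambda u,v,z:onz(im,(u/2.4+230-.3,v/2.4+100-.3),z)[:2]
ang=lambda d:np.degrees(np.arctan2(d[1],d[0]))
e=f(535,165,187.5)-f(420,117,187.5);print("edge",np.linalg.norm(e),"normal deg",ang(e)-90)
e=f(455,530,12)-f(368,237,12);print("plate",np.linalg.norm(e),ang(e))
e=f(558,520,12)-f(455,530,12);print("plate short",np.linalg.norm(e),ang(e)-90)
t=arm.get_image("top")
L=[]
for i,n in((t,"top"),(im,"scene")):
    s=arm.spot_point(n,"lens")[:1];print(n,[(x["pixel"],x["score"],onz(i,x["pixel"][::-1],137.5)) for x in s])
for ax in((473.5,225),(476,225),(472,223)):
  for b in(6.4,7.3):
    s=np.radians(2*-35.8-b);d=np.array([526.2,-41.6])-ax
    print(ax,b,"side error mm",round(-np.sin(s)*d[0]+np.cos(s)*d[1],1))
E
```

```text
edge 99.40187741535661 normal deg -31.83176461376845
plate 302.60649388196765 7.034828205224063
plate short 85.10459713748156 6.925788159694747
top [([170.2, 175.1], 0.69, array([665.77152223, 249.22888058, 137.5       ]))]
scene [([262.9, 454.9], 0.65, array([678.02368812, 253.09457404, 137.5       ]))]
(473.5, 225) 6.4 side error mm -3.9
(473.5, 225) 7.3 side error mm 0.4
(476, 225) 6.4 side error mm -6.3
(476, 225) 7.3 side error mm -2.1
(472, 223) 6.4 side error mm -2.0
(472, 223) 7.3 side error mm 2.2
```

Jaw heading (-35.8°) and my rough edge reading (-31.8°) disagree by 4°, which matters. I'll check with a model overlay, used as my last picture, and with a parked-mirror reference.

```bash
python3 - <<'E'
from h import *
im=arm.get_image("scene");old=cv2.imread("pics/scene0.png")
ang=lambda d:np.degrees(np.arctan2(d[1],d[0]))
a,b=[onz(im,p,187.5)[:2] for p in((401.2,159.4),(451.2,156.7))];print("parked edge normal",ang(b-a)-90,np.linalg.norm(b-a))
ms=arm.masks_of("scene","mirror")[0];print(ms["score"],ms["box"])
S=5;x0,y0=385,130
def panel(src,angs):
    g=cv2.resize(src[y0:y0+80,x0:x0+80],(400,400),interpolation=2)
    for deg,col in angs:
        t=np.radians(deg);u=np.array([np.cos(t),np.sin(t),0]);v=np.array([-u[1],u[0],0])
        for X in(473.5,):
            o=np.array([X,225,137.5]);q=np.array([proj(im,o+v*w+[0,0,h]) for w,h in((-52,-50),(52,-50),(52,50),(-52,50))])
            cv2.polylines(g,[np.round((q-[x0,y0]+.5)*S).astype(int).reshape(-1,1,2)],True,col,1)
    return g
cv2.imwrite("pics/ov.png",np.hstack([panel(old,[(7,(0,0,255))]),panel(im["color"],[(-35.8,(0,0,255)),(-31.8,(255,0,0))])]))
# contour fit of the current and parked mirror silhouette edges: gradient score over angle
for nm,src,rng in(("parked",old,np.arange(-3,17,1)),("now",im["color"],np.arange(-46,-25,1))):
    gx=np.max([cv2.magnitude(cv2.Sobel(src[...,k],cv2.CV_32F,1,0),cv2.Sobel(src[...,k],cv2.CV_32F,0,1)) for k in range(3)],0);gx=cv2.GaussianBlur(gx,(0,0),.8);gx=np.minimum(gx,150)
    best=[]
    for deg in rng:
        t=np.radians(deg);u=np.array([np.cos(t),np.sin(t),0]);v=np.array([-u[1],u[0],0]);s=[]
        for dx in range(-6,9,2):
          for dy in range(-6,7,2):
            o=np.array([473.5+dx,225+dy,137.5]);P=[]
            for w in np.linspace(-52,52,25): P+= [o+v*w+[0,0,50],o+v*w+[0,0,-50]]
            for h in np.linspace(-50,50,25): P+= [o+v*52+[0,0,h],o-v*52+[0,0,h]]
            p=np.array([proj(im,X) for X in P],np.float32); s.append((cv2.remap(gx,p[:,0].copy(),p[:,1].copy(),1).mean(),dx,dy))
        best.append((max(s),int(deg)))
    print(nm,[(round(float(q[0][0]),1),q[0][1:],q[1]) for q in sorted(best,reverse=True)[:6]])
E
```

```text
parked edge normal 5.3525135758122815 99.63655834612769
0.7 [395.8, 146.9, 455.0, 203.9]
parked [(138.6, (2, -4), 12), (138.3, (2, -4), 11), (138.0, (4, -4), 10), (137.7, (2, -4), 13), (137.4, (4, -4), 9), (136.4, (4, -4), 8)]
now [(145.9, (-2, 4), -37), (145.6, (-2, 4), -38), (145.4, (-2, 4), -36), (145.1, (0, 2), -41), (144.8, (0, 2), -40), (144.7, (-2, 4), -39)]
```

View pics/ov.png

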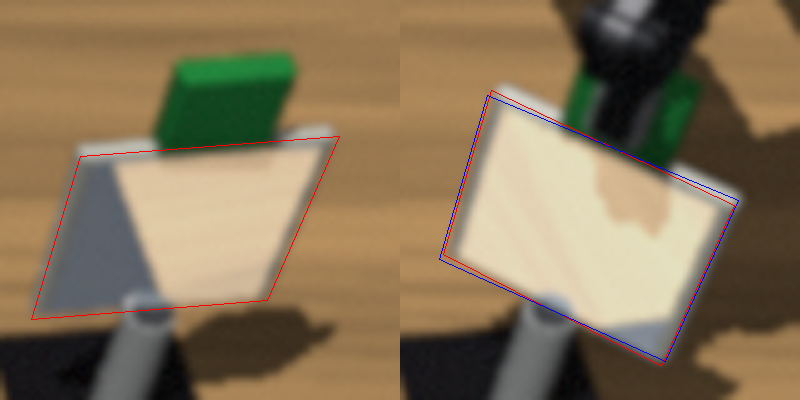

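The model at -35.8° (red) follows the bottom and side edges of the frame better than -31.8° (blue). The gradient fit gives -37°. Together they confirm the jaw reading, so the sight error is a few mm. I'm handing in.

```bash
python3 go.py 471.1 226.8 272 -36; python3 -c "
from h import *
print(arm.job_done())"
```

```text
t 25.35 pos [471.5 226.3 271.9] psi -35.8 turn 0.003 slide after [ 0.1 -0.6 -0.1] slide now [ 0.1 -0.6 -0.1] | 1.0 grip 0.157 F [-3.9  4.3 -4.3] tilt [-0.002   0.0004]
the job is handed in; nothing more can be done
None
```

I stacked the blue box on the grey one and the red box on top with its label facing the mirror. Then I gripped the green bar, turned the mirror to a heading of about -36° (about 0.75 rad from parked), and handed in at 25.35 s while still holding it. `job_done` reports no verdict, so success is not confirmed.

**Stack:** Both boxes were set down by touch. The lid fits put red at about (528, -70, 0.067 rad) and grey at about (528–530, -72, 0.07–0.10 rad), which agrees to a few mm.

**Line of sight:** I estimate it passes 0–6 mm to the side of the label centre, against 30 mm allowed. That figure rests on the jaw heading, because I could not see the camera's own view.

**Mirror grip:** The fingers stopped on the bar at an opening of 0.157, and the arm was steady.

**Disagreements and rough spots:**
- **Mirror angle:** One rough edge reading gave -31.8° instead of -35.8°, which would have put the sight outside tolerance. An edge fit (best -37°) and a model overlay supported the jaw heading, so I kept it.
- **Closing on the bar:** The wrist force briefly reached about 75 N because the bar was about 3 mm off my estimate. I moved the arm to relieve it, and it ended below 10 N.
- **Camera positions:** The two cameras differed by 2–5 mm on box positions and by up to 9 mm on the stand.

I never touched the mug, spice jar or herb pot. The last pictures showed the mug and jar standing, but I did not re-check the pot.

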